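# Pass the parts box into the dust case through its hanging flap

### The arm

A 7-joint arm with a two-finger parallel gripper is mounted at the origin on a cart in front of the work surface, level with it; the furniture and walls round the work are solid. World frame = base frame: x ahead of the robot, y to its left, z up, the work surface at z = 0. Lengths are in m, angles in rad, forces in N, time in s.
With the tool pointing down it reaches from about 0.4 to 0.85 m from the base axis. Payload 6.9 kg.
Tool frame: the origin (TCP) lies midway between the tips of the shut fingers; the grasp point (between the pads) lies 19 mm behind it; z points along the fingers, y is the line along which they close (so a half turn about z gives the same grasp; the last joint's range is limited). The gripper opens to 85 mm and grips with 20 to 120 N. Pads are 22 mm wide; open, the fingers measure 114 mm over their backs; the gripper's body (76 mm by 85 mm) begins 54 mm behind the grasp point. The pads swing forward as they close: fully open they stand 13 mm farther back than shut.
Start: joints at [-1.19, 0.507, -0.238, 1.5, 0.126, 1.149, -0.155], TCP at [0.17, 0.601, 0.231] pointing down, gripper open.
Joint ranges: [-3.08, 3.08], [-0.24, 2.05], [-1.43, 1.35], [0, 2.5], [-1.52, 4.66], [0.17, 1.96], [-2.89, 2.89]. Speed limits (rad/s): [2.39, 2.39, 3.14, 3.14, 3.14, 3.14, 3.14].

### API

Orientations are given as [roll, pitch, yaw] about the fixed x, y, z axes, in that order (R = Rz(yaw) Ry(pitch) Rx(roll)).
In Python, from workcell import r gives the robot as it stands. The module is installed in compiled form; this text tells all that it offers.
- The arm moves only by the tool send_rows, never from a script. Its argument "deltas" is a list that holds one entry, the list of rows, each a list of 5 numbers: the opening, from 0 (shut) to 1 (fully open), then the shift along the tool's x, y, z in cm, then the turn about the tool's z in degrees. A call has exactly 10 rows; each row is the pose to reach, as a shift and turn from the pose commanded when the call began, along the tool's axes at that moment; what a row does not reach only later rows make up. A row lasts 1/8 s, in which the tool goes at most 62.5 mm and 10.7 degrees, less where a joint would pass 70% of its speed; a pose out of reach is approached as far as the arm can. A call with a gripper value outside its range is refused whole. The fingers move at their own pace and stop on an object; "grip_force" is the grip in N (left out, the last holds). Time passes only in rows, so rows that repeat a pose let the fingers close, or fill a call up. It gives the time, the measured TCP pose, the force, the opening and the grip force at its end, in the units of the state.
- r.get_obs(): the state, without advancing time (a new reading comes with each control period).
- r.snapshot(name): name is "side" or "top"; returns a dict with "img" (480x640x3 uint8, blue, green, red), "fx", "fy", "cx", "cy" (pixels), "xyz" and "rotation" of the camera in the world. Camera axes: x right, y down, z forward; pixel columns grow to the right and rows downward; lengths in m; the calibration is good to about 2 mm. A picture is of the moment at which its call begins. There is no depth.
- r.finish_job(): hands the job in; it is judged then, once.
The state is a dict: "clock": time; "qpos": joint angles; "dq": joint speeds; "joint_torque": joint torques, N m; "eef_pos": TCP position; "tcp_rot": TCP orientation; "force": force on the tool from outside, world axes, zero at the start; "torque": the same for the moment, N m; "opening": finger opening in m; "gripper_force": force on a finger pad.
Only numpy, scipy, OpenCV 4.12 (cv2) and the standard library are available. Lean on these libraries where they do the work, as an engineer would, in place of code of your own. Each camera call takes 0.05 s, during which the arm holds its last target. There are 200 camera calls.

### The job

Put the finished job away in the clear dust case: with a fingertip, slide the round lidded parts box sideways across the raised loading shelf until it is in line with the hanging flap, then push it forward between the guide rods, through the flap, until it slides down the chute inside to the cork stop, and draw the finger back out so that the flap swings fully shut. Only push the box, gently and steadily: do not lift, grip or strike it. Leave the turned die standing where it is on the shelf, and do not disturb the movement holder and the brush lying beyond it.

Things in the scene. Friction and masses are not known exactly. Their poses are not given: they have to be found in the camera images.
- case: dust case with raised loading shelf, fixed to the bench. Origin: on the bench (z 0) under the middle of the shut flap; +x points into the case (the way to push), y across, z up. Shelf: level, top 50 mm up, x -128 to 0, y -88 to 88 mm, no rim. Behind the flap a clear closed hood, y -47 to 47 mm, ends at x = 123 mm, top 122 mm up; small knob on it at x = 80 mm to 133 mm up.
- flap (a joint): angle of the hanging flap, rad: 0 = hanging shut, positive = swung inward (lower edge to the case's +x), up to 1.45; it cannot swing outward. Plain aluminium plate (28 g), 64 mm wide, hung on a rod 109 mm above the bench in the doorway, lower edge 3 mm above the shelf. No spring: about 0.2 N opens it, it rests on what is under it and falls shut by its weight.
- sill (a point): middle of the doorway, under the shut flap, on top of the loading shelf (case x = 0, y = 0, 50 mm above the bench). Doorway 70 mm wide between two posts (x -4 to 4 mm), 63 mm high from the shelf to the underside of its header, whose top is 122 mm above the bench.
- parts_box: round lidded pill box holding the job, upright, 42 mm diameter, 20 mm high, 40 to 80 g; origin at the centre of its underside, z up. It starts on the loading shelf, to the left or the right of the lane, 48 to 56 mm off the lane's middle line, 80 to 94 mm in front of the flap.
- die: turned pressing die, a low round ring with a recess in its top, 34 mm diameter, 16 mm high, 50 g; origin at the centre of its underside. It stands on the loading shelf on the other side of the lane and stays there.
- holder: movement holder, two toothed metal bars on a screw, 54 x 62 x 16 mm, lying on the bench beyond the loading shelf; origin at the centre of its underside; stays there
- brush: small brush with a round black head, 91 mm long, 19 mm thick, lying on the bench beyond the clear hood; origin at the centre of its underside; stays there
- lane (a point): mouth of the lane of two steel guide rods (6 mm thick, tops 8 mm above the shelf), midway between their front ends, on top of the shelf (case x = -53 mm, y = 0). The rods run straight from x = -36 mm to the flap with 51 mm clear between them (y -25.5 to 25.5 mm), and flare in front of that to y = -42 and 42 mm at x = -53 mm.
- chute_edge (a point): upper edge of the chute inside the case, on the shelf's level (case x 24, y 0, 50 mm above the bench). The shelf runs on level through the doorway to here; then a slippery steel chute, y -38 to 38 mm, falls at 26 degrees to a cork stop at x = 112 mm. The box slides down by itself once its centre is some 10 mm past the edge, and comes to rest on the slope against the stop.
Not all that is in view belongs to the job. What is shaped like the parts_box but black or turquoise is not meant.

How it is judged:
On the way, in this order (a step that is already met when the one before it is completed fails the run):
1. the parts box stands on the shelf in line with the lane (within 8 mm), in front of the shut flap (y of parts_box in the frame of case between -0.008 and 0.008 m and x of parts_box in the frame of case below -0.012 m and value of joint flap below 0.08 rad), for 0.1 s.
2. the parts box is in the doorway on the shelf, the flap pushed up by more than 0.4 rad (x of parts_box in the frame of case between -0.015 and 0.04 m and z of parts_box in the frame of case above 0.04 m and value of joint flap above 0.4 rad), for 0.05 s.
3. the parts box is down at the bottom of the chute (x of parts_box in the frame of case above 0.07 m and height (world z) of parts_box below 0.032 m), for 0.2 s.
At the end, for the whole second after the job is handed in: The parts box rests at the bottom of the chute in the case (underside's centre over 70 mm behind the flap, under 32 mm above the bench, not turned over), the flap hangs shut (under 0.06 rad), and the die is within 15 mm, the holder and brush within 20 mm, of where they were (all of step 3 and x of parts_box in the frame of case below 0.112 m and y of parts_box in the frame of case between -0.035 and 0.035 m and angle between parts_box's own z axis and vertical below 0.8 rad and linear speed of parts_box below 0.02 m/s and value of joint flap below 0.06 rad and distance of die from where it was at the start of the episode below 0.015 m and distance of each of holder, brush from where it was at the start of the episode below 0.02 m); the robot touches nothing.
It fails at once if the parts box is lifted off the shelf (more than 12 mm) (height (world z) of parts_box above 0.062 m).
It fails at once if the parts box is gripped or pressed hard (fingers on it with more than 15 N) (contact force between the fingers and parts_box above 15 N).
It fails at once if the parts box is struck: faster than 0.4 m/s while on the shelf (height (world z) of parts_box above 0.046 m and linear speed of parts_box above 0.4 m/s).
It fails at once if the parts box is knocked over (angle between parts_box's own z axis and vertical above 1 rad).
It fails at once if the die is moved by more than 15 mm, or the movement holder or the brush by more than 20 mm (distance of die from where it was at the start of the episode above 0.015 m or distance of any of holder, brush from where it was at the start of the episode above 0.02 m).
It also fails if it takes over 48 s, if anything falls off the work surface, if the arm or the gripper's body presses on something with over 40 N, if the wrist force passes 120 N, or if a joint passes its speed limit or range.

## Working session

There is one attempt and no reset: what is moved stays moved. The work goes in short steps, Python scripts to look and compute and a tool call to move; the robot and the scene stay as the last step left them, time stands still between calls to the robot, and variables do not carry over. Pictures are saved under pics/ and viewed, at most 10 in all, crops included, and the job is handed in when it is done.

Besides the shell and the picture viewer there is one more tool, called as name(argument=value, ...), one argument or row to a line, values as JSON. send_rows: Moves the arm, as the interface text tells. Its arguments: {"type":"object","properties":{"deltas":{"type":"array","items":{"type":"array","items":{"type":"array","items":{"type":"number"}}}},"grip_force":{"type":"number"}},"required":["deltas"]}

```bash
mkdir -p pics; python3 - <<'E'
from workcell import r
import cv2,pickle
for n in("top","side"):
    s=r.snapshot(n); cv2.imwrite(f"pics/{n}0.png",s["img"]); pickle.dump(s,open(n+"0.pkl","wb"))
    print(n,s["fx"],s["fy"],s["cx"],s["cy"],s["xyz"],s["rotation"])
o=r.get_obs(); print(o)
E
```

```text
top 614.2639792009909 614.2639792009909 324.0600421325889 243.71181259623307 [ 0.52369027 -0.23380169  0.98624218] [-3.04626256 -0.02087056 -1.55022254]
side 463.8356289369527 463.8356289369527 311.39889788361455 239.67361872064419 [0.44667822 0.52648161 0.43622073] [-2.00365246 -0.02361398 -2.93009734]
{'clock': 0.1, 'qpos': array([-1.18945731,  0.50828497, -0.23750805,  1.50100959,  0.12570154,
        1.148883  , -0.15479922]), 'dq': array([ 0.00118421, -0.0016172 , -0.00061517, -0.00326998, -0.00137221,
       -0.00088899, -0.00100164]), 'joint_torque': array([-5.09292382e-03, -6.21826530e+01, -2.19421573e+00, -2.50200695e+01,
        1.26548158e-02,  7.86866265e-03, -3.23669571e-07]), 'eef_pos': array([0.17018579, 0.60093352, 0.23050443]), 'tcp_rot': array([-3.13999496e+00,  3.35574997e-05,  2.86574364e+00]), 'force': array([-0.45406185, -0.12588336, -0.56507557]), 'torque': array([-0.00591029, -0.04677224, -0.02332602]), 'gripper_force': 0.0, 'opening': 0.08545123916286483}
```

View pics/top0.png

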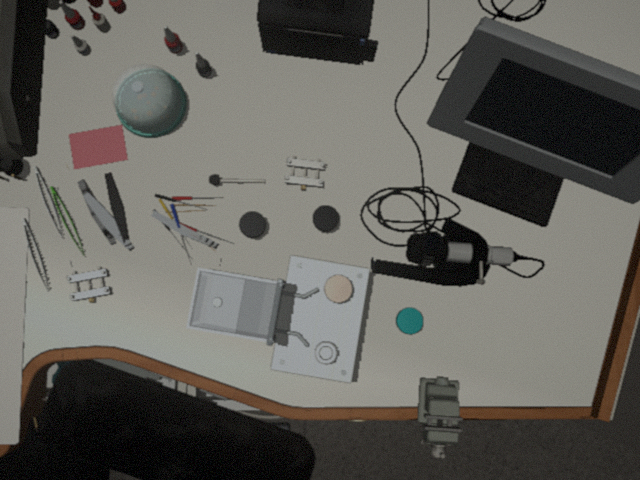

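View pics/side0.png

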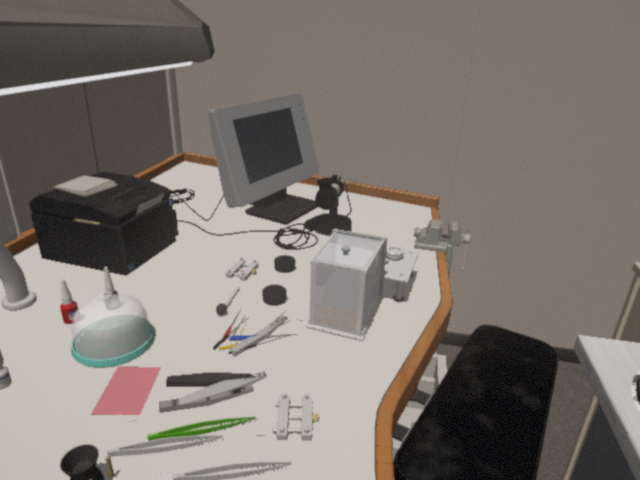

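The top view shows the case, with the hood at about (235,303) and the shelf spanning (272–372, 255–382). The parts box is tan at (339,289), the die at (326,352). I'll enlarge this area to measure it.

```bash
cat > h.py <<'E'
import numpy as np,pickle
from scipy.spatial.transform import Rotation as R
def ray(s,u,v,z):
    d=R.from_euler('xyz',s["rotation"]).as_matrix()@np.array([(u-s["cx"])/s["fx"],(v-s["cy"])/s["fy"],1])
    p=np.array(s["xyz"]); return p+d*(z-p[2])/d[2]
def proj(s,P):
    q=R.from_euler('xyz',s["rotation"]).as_matrix().T@(np.array(P)-s["xyz"])
    return [s["fx"]*q[0]/q[2]+s["cx"],s["fy"]*q[1]/q[2]+s["cy"]]
E
python3 - <<'E'
from h import *
import cv2
s=pickle.load(open("top0.pkl","rb"))
c=s["img"][240:390,180:380]; cv2.imwrite("pics/c1.png",cv2.resize(c,None,fx=4,fy=4,interpolation=cv2.INTER_CUBIC))
for p in [(290,255),(372,265),(355,382),(272,370)]: print(ray(s,*p,.05))
E
```

```text
[ 0.59513032 -0.19984668  0.05      ]
[ 0.58258187 -0.32546319  0.05      ]
[ 0.40622813 -0.30221814  0.05      ]
[ 0.42168519 -0.17735954  0.05      ]
```

View pics/c1.png

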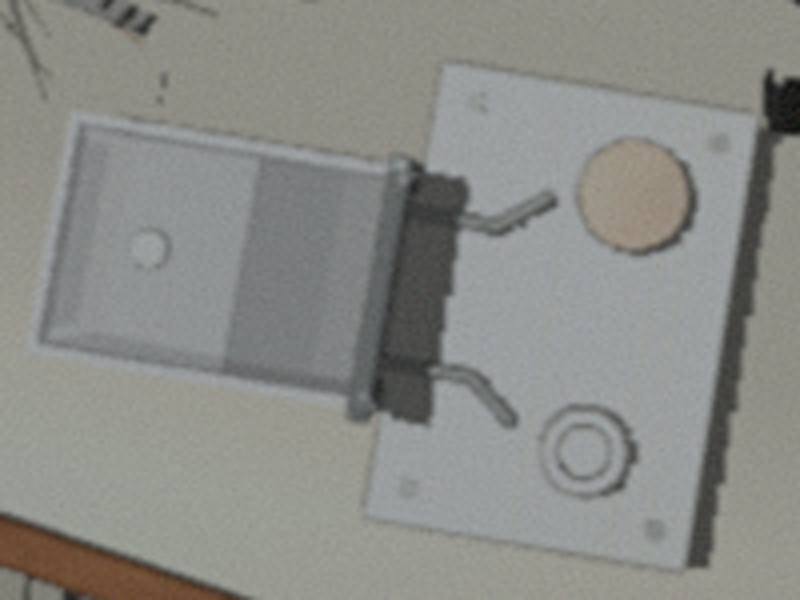

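The enlarged crop gives shelf corners at about (445,62), (758,115), (685,570) and (367,515). The box top is centred at (635,195), the die at (586,451). The rod front ends are at (550,198) and (512,420), and the knob is at (151,249). Next I'll fit the case frame.

```bash
python3 - <<'E'
from h import *
s=pickle.load(open("top0.pkl","rb"))
f=lambda u,v,z: ray(s,(u+.5)/4-.5+180,(v+.5)/4-.5+240,z)[:2]
W=np.array([f(445,62,.05),f(758,115,.05),f(685,570,.05),f(367,515,.05),f(151,249,.131),f(550,198,.056),f(512,420,.056)])
C=np.array([[0,-.088],[-.128,-.088],[-.128,.088],[0,.088],[.08,0],[-.053,-.042],[-.053,.042]])
# determine handedness by det
a=W-W.mean(0);b=C-C.mean(0)
H=b.T@a;U,S,Vt=np.linalg.svd(H);Rm=Vt.T@np.diag([1,np.linalg.det(Vt.T@U.T)])@U.T
t=W.mean(0)-Rm@C.mean(0)
print("yaw",np.arctan2(Rm[1,0],Rm[0,0]),"t",t,"res mm",((C@Rm.T+t-W)*1e3).round(1).tolist())
inv=lambda w:Rm.T@(w-t)
for n,p in dict(box=f(635,195,.07),die=f(586,451,.066)).items(): print(n,p,inv(p))
pickle.dump((Rm,t),open("case.pkl","wb"))
E
```

```text
yaw 1.4246266957167508 t [ 0.50997338 -0.18459817] res mm [[2.1, 3.8], [1.1, -2.9], [-1.7, -2.4], [-1.2, 4.6], [-0.2, -1.2], [-0.1, -0.8], [-0.0, -1.0]]
box [ 0.54537863 -0.2738105 ] [-0.08310422 -0.04802145]
die [ 0.45058977 -0.25757685] [-0.08084966  0.04812104]
```

```bash
python3 - <<'E'
from h import *
import cv2
s=pickle.load(open("top0.pkl","rb"));Rm,t=pickle.load(open("case.pkl","rb"))
im=cv2.imread("pics/c1.png")
def P(x,y,z):
    u,v=proj(s,[*(Rm@[x,y]+t),z]); return [(u-180+.5)*4-.5,(v-240+.5)*4-.5]
def L(pts,c,cl=False): cv2.polylines(im,[np.array([P(*p) for p in pts]).round().astype(int)],cl,c,1)
L([(0,-.088,.05),(-.128,-.088,.05),(-.128,.088,.05),(0,.088,.05)],(0,0,255),True)
for k in(-1,1): L([(0,k*.0285,.058),(-.036,k*.0285,.058),(-.053,k*.042,.058)],(255,0,0))
L([(-.004,-.047,.122),(-.004,.047,.122),(.123,.047,.122),(.123,-.047,.122)],(0,160,0),True)
L([(.024,-.038,.05),(.024,.038,.05)],(0,200,200))
for c,rr,z in(((-.0831,-.048),.021,.07),((-.0808,.0481),.017,.066)):
    L([(c[0]+rr*np.cos(a),c[1]+rr*np.sin(a),z) for a in np.linspace(0,6.3,40)],(255,0,255))
cv2.imwrite("pics/c2.png",im)
E
```

```text
(no output)
```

View pics/c2.png

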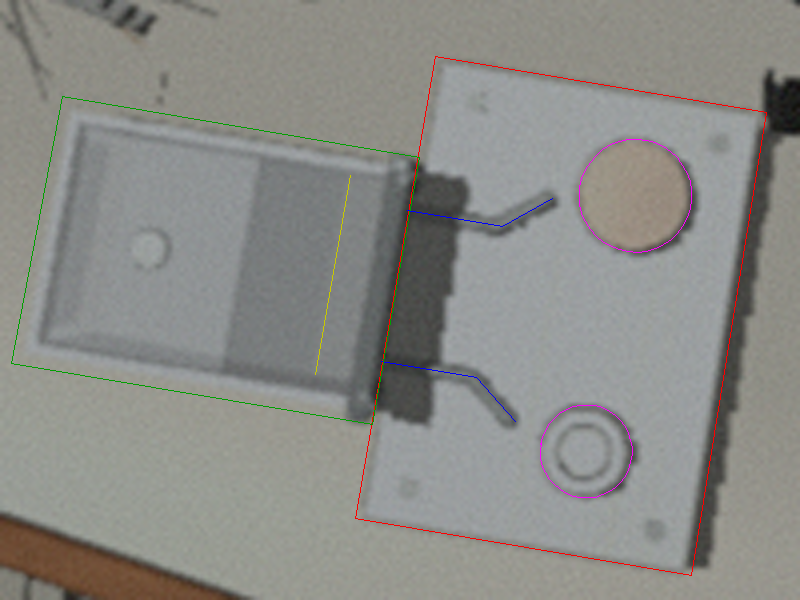

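The overlay fits the header, rods, box and die to within about 2 mm, so the case yaw is about 1.425 rad. A vertical finger can't pass under the header, so I'll check what the tool's orientation does at the edge of its reach, staying in free space at the start position.

send_rows(
  deltas=[
    [[0, 0, -4, 0, 0], [0, 0, -8, 0, 0], [0, 0, -12, 0, 0], [0, 0, -16, 0, 0], [0, 0, -20, 0, 0], [0, 0, -23, 0, 0], [0, 0, -26, 0, 0], [0, 0, -28, 0, 0], [0, 0, -30, 0, 0], [0, 0, -30, 0, 0]],
  ],
  grip_force=20,
)

```text
clock: 1.35
eef_pos: [0.0883, 0.3115, 0.2313]
tcp_rot: [-3.141, 0.0, 2.866]
force: [0.8, 0.6, -0.0]
opening: 0.0002
gripper_force: 0.0
```

```bash
python3 - <<'E'
from workcell import r
o=r.get_obs(); print(o["clock"],o["qpos"].round(3),o["eef_pos"],o["tcp_rot"],o["opening"],o["force"])
E
```

```text
1.35 [-1.11   0.036 -0.27   2.185  0.012  0.922 -0.093] [0.08830393 0.31152848 0.23130438] [-3.14128244e+00  4.00154054e-04  2.86563013e+00] 0.0001599752031323838 [ 0.77424795  0.61539638 -0.01271393]
```

send_rows(
  deltas=[
    [[0, 0, 3, -6, 0], [0, 0, 6, -12, 0], [0, 0, 9, -18, 0], [0, 0, 12, -24, 0], [0, 0, 15, -30, 0], [0, 0, 18, -36, 0], [0, 0, 21, -42, 0], [0, 0, 24, -48, 0], [0, 0, 27, -52, 0], [0, 0, 28, -54, 0]],
  ],
)

```text
clock: 2.6
eef_pos: [0.1422, 0.5149, 0.6292]
tcp_rot: [3.022, 0.017, 2.874]
force: [0.7, 1.6, -0.8]
opening: -0.0
gripper_force: 0.0
```

```bash
python3 - <<'E'
from workcell import r
o=r.get_obs(); print(o["clock"],o["qpos"].round(3),o["eef_pos"],o["tcp_rot"],o["opening"],o["force"])
E
```

```text
2.6 [-1.291  0.275 -0.13   0.788  0.071  1.962 -0.08 ] [0.1421769  0.51488837 0.6291995 ] [3.0218728  0.01689756 2.87373897] -4.245325001352839e-05 [ 0.72741043  1.60306571 -0.80924285]
```

send_rows(
  deltas=[
    [[0, 0, 2, -4, 0], [0, 0, 4, -8, 0], [0, 0, 6, -12, 0], [0, 0, 8, -16, 0], [0, 0, 10, -20, 0], [0, 0, 12, -24, 0], [0, 0, 12, -24, 0], [0, 0, 12, -24, 0], [0, 0, 12, -24, 0], [0, 0, 12, -24, 0]],
  ],
)

```text
clock: 3.85
eef_pos: [0.0988, 0.5269, 0.8141]
tcp_rot: [2.581, 0.128, 2.916]
force: [0.4, -0.0, -0.6]
opening: 0.0
gripper_force: 0.0
```

```bash
python3 - <<'E'
from workcell import r
o=r.get_obs(); print(o["clock"],o["qpos"].round(3),o["eef_pos"],o["tcp_rot"],o["opening"],o["force"])
E
```

```text
3.85 [-1.582  0.211 -0.015  0.428  0.263  1.963 -0.046] [0.09882651 0.52688693 0.81409525] [2.58077196 0.1284377  2.91565343] 3.832346803593467e-06 [ 0.44684981 -0.00813911 -0.60394844]
```

```bash
cat >> h.py <<'E'
Rm,t=pickle.load(open("case.pkl","rb"))
def case(p): return np.r_[Rm.T@(np.array(p[:2])-t),p[2]]
def world(c): return np.r_[Rm@np.array(c[:2])+t,c[2]]
def tool(o): return R.from_euler('xyz',o["tcp_rot"]).as_matrix()
def show(o):
    T=tool(o); C=np.eye(3); C[:2,:2]=Rm
    print(o["clock"],"q",o["qpos"].round(2),"tcp case mm",(case(o["eef_pos"])*1e3).round(1),"F",o["force"].round(1)); print("tool axes in case (cols)\n",(C.T@T).round(3))
def delta(o,c):  # cm in tool axes to reach case point c
    return (tool(o).T@(world(c)-o["eef_pos"])*100).round(2)
E
python3 - <<'E'
from h import *
from workcell import r
o=r.get_obs(); show(o)
for c in [(-.083,-.12,.35),(-.083,-.095,.12)]: print(c,world(c),delta(o,c))
T=tool(o)
for a in (80,90,100):
    C=np.eye(3);C[:2,:2]=Rm; print(a,(C.T@T@R.from_euler('z',a,degrees=True).as_matrix()).round(2).tolist())
E
```

```text
3.85 q [-1.58  0.21 -0.01  0.43  0.26  1.96 -0.05] tcp case mm [644.  510.4 814.1] F [ 0.4 -0.  -0.6]
tool axes in case (cols)
 [[ 0.079  0.85   0.522]
 [ 0.989  0.    -0.151]
 [-0.128  0.528 -0.84 ]]
(-0.083, -0.12, 0.35) [ 0.6166048  -0.28419104  0.35      ] [-62.12 -86.27  10.55]
(-0.083, -0.095, 0.12) [ 0.5918714 -0.2805498  0.12     ] [-56.7  -98.4   29.49]
80 [[0.85, 0.07, 0.52], [0.17, -0.97, -0.15], [0.5, 0.22, -0.84]]
90 [[0.85, -0.08, 0.52], [0.0, -0.99, -0.15], [0.53, 0.13, -0.84]]
100 [[0.82, -0.23, 0.52], [-0.17, -0.97, -0.15], [0.54, 0.03, -0.84]]
```

Driving past the vertical reach tilted the tool about 32° with the tip toward the case +x, which is the tilt needed to pass under the header. Next is the transit to the shelf with a 90° turn, checking that the tilt holds.

send_rows(
  deltas=[
    [[0, -3, -4.2, 0.5, 9], [0, -6, -8.4, 1, 18], [0, -9, -12.6, 1.5, 27], [0, -12, -16.8, 2, 36], [0, -15, -21, 2.5, 45], [0, -18, -25.2, 3, 54], [0, -21, -29.4, 3.5, 63], [0, -24, -33.6, 4, 72], [0, -27, -37.8, 4.5, 81], [0, -30, -42, 5, 90]],
  ],
)

```text
clock: 5.1
eef_pos: [0.2946, 0.2183, 0.6369]
tcp_rot: [2.806, -0.444, 1.831]
force: [1.0, 0.6, -0.8]
opening: -0.0003
gripper_force: 0.0
```

```bash
python3 - <<'E'
from h import *
from workcell import r
o=r.get_obs(); show(o)
for c in [(-.083,-.12,.25),(-.083,-.12,.12)]: print(c,world(c),delta(o,c))
E
```

```text
5.1 q [-0.26 -0.23 -0.04  1.44 -0.41  1.56 -0.19] tcp case mm [367.2 271.8 636.9] F [ 1.   0.6 -0.8]
tool axes in case (cols)
 [[ 0.829  0.243  0.503]
 [ 0.357 -0.923 -0.142]
 [ 0.43   0.297 -0.853]]
(-0.083, -0.12, 0.25) [ 0.6166048  -0.28419104  0.25      ] [-67.96  13.73  15.9 ]
(-0.083, -0.12, 0.12) [ 0.6166048  -0.28419104  0.12      ] [-73.54   9.86  26.98]
```

send_rows(
  deltas=[
    [[0, -6, 1.2, 1.5, 4], [0, -12, 2.4, 3, 8], [0, -18, 3.6, 4.5, 12], [0, -24, 4.8, 6, 12], [0, -30, 6, 7.5, 12], [0, -36, 7.2, 9, 12], [0, -42, 8.4, 10.5, 12], [0, -48, 9.6, 12, 12], [0, -54, 10.8, 13.5, 12], [0, -58, 12, 15, 12]],
  ],
)

```text
clock: 6.35
eef_pos: [0.5763, -0.2054, 0.2928]
tcp_rot: [2.912, -0.509, 1.603]
force: [-0.0, 0.8, 0.4]
opening: 0.0002
gripper_force: 0.0
```

```bash
python3 - <<'E'
from h import *
from workcell import r
o=r.get_obs(); show(o)
for c in [(-.083,-.115,.15),(-.083,-.1,.06)]: print(c,world(c),delta(o,c))
E
```

```text
6.35 q [ 0.29  0.55  0.54  1.49 -0.79  1.47  0.98] tcp case mm [-10.9 -68.7 292.8] F [-0.   0.8  0.4]
tool axes in case (cols)
 [[ 0.859  0.064  0.507]
 [ 0.155 -0.978 -0.139]
 [ 0.487  0.199 -0.85 ]]
(-0.083, -0.115, 0.15) [ 0.61165812 -0.28346279  0.15      ] [-13.87   1.23   9.14]
(-0.083, -0.1, 0.06) [ 0.59681808 -0.28127805  0.06      ] [-18.02  -2.02  16.58]
```

send_rows(
  deltas=[
    [[0, -3, 0.2, 2, 4], [0, -6, 0.4, 4, 8], [0, -9, 0.7, 6, 8], [0, -11, 1, 7.5, 8], [0, -12, 1, 8.5, 8], [0, -12, 1, 8.5, 8], [0, -12, 1, 8.5, 8], [0, -12, 1, 8.5, 8], [0, -12, 1, 8.5, 8], [0, -12, 1, 8.5, 8]],
  ],
)

```text
clock: 7.6
eef_pos: [0.6079, -0.2691, 0.1681]
tcp_rot: [2.986, -0.532, 1.448]
force: [-0.4, 0.6, -0.1]
opening: 0.0003
gripper_force: 0.0
```

```bash
python3 - <<'E'
from h import *
from workcell import r
import cv2
o=r.get_obs(); show(o)
for c in [(-.085,-.1,.0595)]: print(c,world(c),delta(o,c))
s=r.snapshot("top"); pickle.dump(s,open("top1.pkl","wb"))
cv2.imwrite("pics/t1.png",cv2.resize(s["img"][200:400,200:440],None,fx=3,fy=3,interpolation=cv2.INTER_CUBIC))
E
```

```text
7.6 q [ 0.38  0.76  0.53  1.46 -0.88  1.38  1.01] tcp case mm [ -69.4 -109.2  168.1] F [-0.4  0.6 -0.1]
tool axes in case (cols)
 [[ 0.862 -0.055  0.504]
 [ 0.02  -0.99  -0.143]
 [ 0.507  0.134 -0.852]]
(-0.085, -0.1, 0.0595) [ 0.59652678 -0.28325672  0.0595    ] [-6.83 -2.27  8.33]
```

View pics/t1.png

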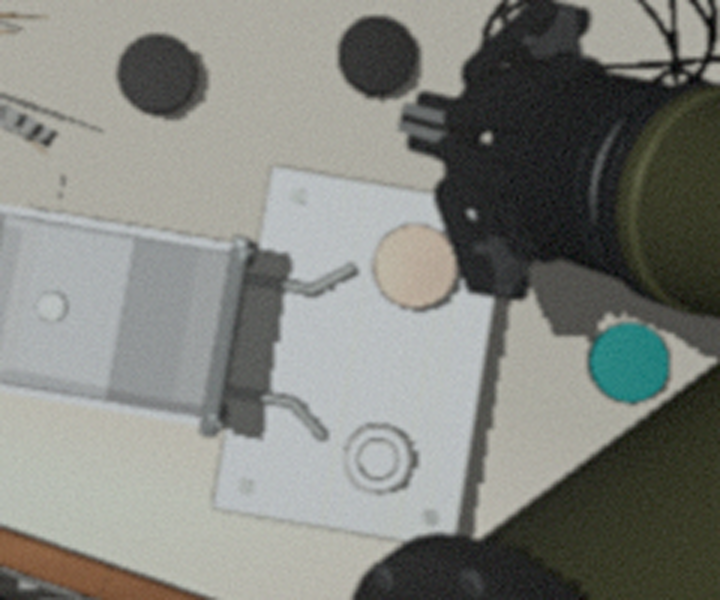

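```bash
python3 - <<'E'
from h import *
a=pickle.load(open("top0.pkl","rb"));b=pickle.load(open("side0.pkl","rb"))
for p in [(427,248),(375,265),(373,262),(470,280),(455,225),(490,240)]:
    for z in (0.01,.05,.1): w=ray(a,*p,z); print(p,z,(case(w)*1e3).round(),np.round(proj(b,w)))
import cv2
cv2.imwrite("pics/lamp.png",np.hstack([cv2.resize(a["img"][180:300,350:530],None,fx=2.2,fy=2.2,interpolation=2),cv2.resize(b["img"][160:292,260:460],None,fx=2,fy=2,interpolation=2)]))
E
```

```text
(427, 248) 0.01 [-215. -137.   10.] [322. 233.]
(427, 248) 0.05 [-208. -132.   50.] [324. 218.]
(427, 248) 0.1 [-199. -126.  100.] [326. 199.]
(375, 265) 0.01 [-137.  -96.   10.] [328. 250.]
(375, 265) 0.05 [-133.  -93.   50.] [330. 234.]
(375, 265) 0.1 [-129.  -89.  100.] [332. 212.]
(373, 262) 0.01 [-133. -100.   10.] [326. 251.]
(373, 262) 0.05 [-130.  -97.   50.] [327. 234.]
(373, 262) 0.1 [-125.  -93.  100.] [330. 212.]
(470, 280) 0.01 [-291.  -98.   10.] [348. 224.]
(470, 280) 0.05 [-281.  -95.   50.] [349. 210.]
(470, 280) 0.1 [-268.  -91.  100.] [351. 191.]
(455, 225) 0.01 [-254. -181.   10.] [310. 224.]
(455, 225) 0.05 [-245. -175.   50.] [312. 210.]
(455, 225) 0.1 [-235. -167.  100.] [314. 191.]
(490, 240) 0.01 [-313. -167.   10.] [324. 216.]
(490, 240) 0.05 [-302. -161.   50.] [325. 203.]
(490, 240) 0.1 [-289. -153.  100.] [327. 185.]
```

View pics/lamp.png

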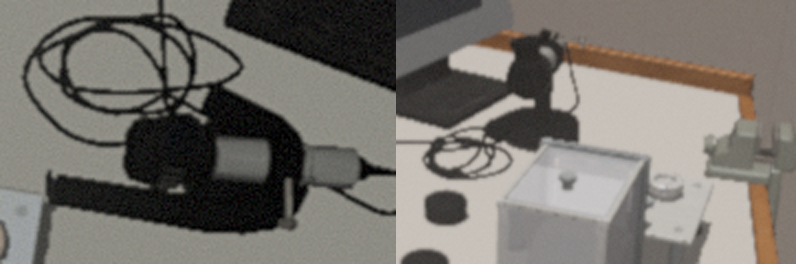

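The microscope head sits at about case (-195,-123) and 0.12 m up, so I'll keep the finger at x ≥ -72 on this side.

```bash
python3 - <<'E'
from h import *
from workcell import r
o=r.get_obs(); show(o)
for c in [(-.069,-.1,.1),(-.069,-.096,.0595),(-.069,-.085,.0595)]: print(c,delta(o,c))
E
```

```text
7.65 q [ 0.38  0.76  0.53  1.46 -0.88  1.38  1.01] tcp case mm [ -69.4 -109.2  168. ] F [-0.   0.1  0.9]
tool axes in case (cols)
 [[ 0.862 -0.055  0.504]
 [ 0.02  -0.99  -0.143]
 [ 0.507  0.133 -0.852]]
(-0.069, -0.1, 0.1) [-3.39 -1.81  5.68]
(-0.069, -0.096, 0.0595) [-5.43 -2.75  9.07]
(-0.069, -0.085, 0.0595) [-5.41 -3.84  8.91]
```

send_rows(
  deltas=[
    [[0, -1, -0.6, 1.9, 0], [0, -2.2, -1.2, 3.8, 0], [0, -3.4, -1.8, 5.7, 0], [0, -4.1, -2.1, 6.9, 0], [0, -4.8, -2.4, 8, 0], [0, -5.2, -2.6, 8.7, 0], [0, -5.43, -2.75, 9.07, 0], [0, -5.43, -2.75, 9.07, 0], [0, -5.43, -2.75, 9.07, 0], [0, -5.43, -2.75, 9.07, 0]],
  ],
)

```text
clock: 8.9
eef_pos: [0.595, -0.2671, 0.0597]
tcp_rot: [2.986, -0.531, 1.448]
force: [0.1, 0.3, 0.2]
opening: 0.0
gripper_force: 0.0
```

```bash
python3 - <<'E'
from h import *
from workcell import r
o=r.get_obs(); show(o)
for c in [(-.069,-.085,.0595),(-.069,-.035,.0595),(-.069,-.06,.0595)]: print(c,delta(o,c))
E
```

```text
8.9 q [ 0.4   0.86  0.49  1.59 -0.96  1.22  1.18] tcp case mm [-69.2 -96.2  59.7] F [0.1 0.3 0.2]
tool axes in case (cols)
 [[ 0.862 -0.055  0.504]
 [ 0.02  -0.989 -0.143]
 [ 0.507  0.134 -0.852]]
(-0.069, -0.085, 0.0595) [ 0.03 -1.11 -0.13]
(-0.069, -0.035, 0.0595) [ 0.13 -6.06 -0.85]
(-0.069, -0.06, 0.0595) [ 0.08 -3.58 -0.49]
```

send_rows(
  deltas=[
    [[0, 0.02, -0.5, -0.05, 0], [0, 0.03, -0.9, -0.1, 0], [0, 0.04, -1.3, -0.17, 0], [0, 0.06, -1.8, -0.24, 0], [0, 0.07, -2.5, -0.34, 0], [0, 0.08, -3.2, -0.44, 0], [0, 0.09, -3.9, -0.54, 0], [0, 0.1, -4.5, -0.63, 0], [0, 0.12, -5, -0.7, 0], [0, 0.12, -5.1, -0.71, 0]],
  ],
)

```text
clock: 10.15
eef_pos: [0.5436, -0.2592, 0.0591]
tcp_rot: [2.987, -0.532, 1.447]
force: [0.5, -0.1, -1.1]
opening: 0.0003
gripper_force: 0.2
```

```bash
python3 - <<'E'
from h import *
from workcell import r
import cv2
s=r.snapshot("top"); pickle.dump(s,open("top2.pkl","wb"))
o=r.get_obs(); show(o)
cv2.imwrite("pics/t2.png",cv2.resize(s["img"][240:390,250:400],None,fx=4,fy=4,interpolation=cv2.INTER_CUBIC))
E
```

```text
10.2 q [ 0.42  0.82  0.49  1.72 -0.96  1.18  1.27] tcp case mm [-68.9 -44.3  59.2] F [0.2 0.6 0.1]
tool axes in case (cols)
 [[ 0.862 -0.056  0.504]
 [ 0.02  -0.99  -0.143]
 [ 0.507  0.133 -0.852]]
```

View pics/t2.png

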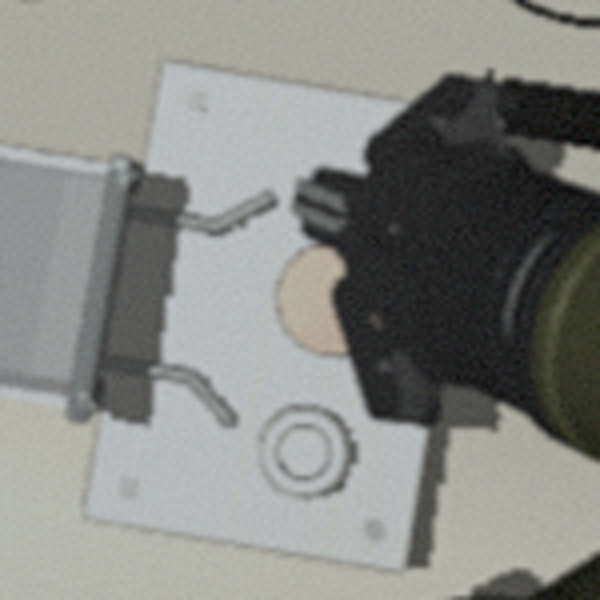

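The box is now at crop (333,298), with its left edge at 276 and its bottom at 354. The finger is just above it at (322,200).

```bash
python3 - <<'E'
from h import *
from workcell import r
s=pickle.load(open("top2.pkl","rb"))
for p in [(333,298),(334,297)]: print((case(ray(s,(p[0]+.5)/4-.5+250,(p[1]+.5)/4-.5+240,.07))*1e3).round(1))
o=r.get_obs()
for c in [(-.069,-.034,.0595),(-.069,-.055,.0595),(-.09,-.055,.13),(-.124,0,.13),(-.124,0,.0595)]: print(c,delta(o,c))
E
```

```text
[-81.3  -9.1  70. ]
[-81.6  -9.5  70. ]
(-0.069, -0.034, 0.0595) [ 0.03 -1.01 -0.18]
(-0.069, -0.055, 0.0595) [-0.01  1.07  0.12]
(-0.09, -0.055, 0.13) [ 1.75  2.12 -6.95]
(-0.124, 0, 0.13) [-1.07 -3.13 -9.45]
(-0.124, 0, 0.0595) [-4.65 -4.07 -3.44]
```

send_rows(
  deltas=[
    [[0, 0, -0.2, -0.03, 0], [0, 0, -0.5, -0.08, 0], [0, 0.02, -0.8, -0.13, 0], [0, 0.03, -0.95, -0.16, 0], [0, 0.03, -0.95, -0.16, 0], [0, 0.03, -0.95, -0.16, 0], [0, 0, -0.2, 0, 0], [0, 0, 1, 0.1, 0], [0, 0.8, 1.5, -3.4, 0], [0, 1.75, 2.1, -7, 0]],
  ],
)

```text
clock: 11.45
eef_pos: [0.5518, -0.2817, 0.1308]
tcp_rot: [2.988, -0.532, 1.448]
force: [0.3, -1.0, 0.2]
opening: -0.0004
gripper_force: 0.0
```

```bash
python3 - <<'E'
from h import *
from workcell import r
import cv2
s=r.snapshot("top"); pickle.dump(s,open("top3.pkl","wb"))
o=r.get_obs(); show(o)
for c in [(-.126,0,.14),(-.126,0,.06),(-.119,0,.06)]: print(c,delta(o,c))
cv2.imwrite("pics/t3.png",cv2.resize(s["img"][240:390,250:400],None,fx=4,fy=4,interpolation=cv2.INTER_CUBIC))
E
```

```text
11.5 q [ 0.43  0.75  0.53  1.6  -0.88  1.32  1.15] tcp case mm [-93.2 -56.9 135.9] F [ 0.7 -2.9  3.6]
tool axes in case (cols)
 [[ 0.864 -0.056  0.501]
 [ 0.022 -0.989 -0.147]
 [ 0.503  0.138 -0.853]]
(-0.126, 0, 0.14) [-2.5  -5.39 -2.83]
(-0.126, 0, 0.06) [-6.53 -6.49  4.  ]
(-0.119, 0, 0.06) [-5.92 -6.53  4.35]
```

View pics/t3.png

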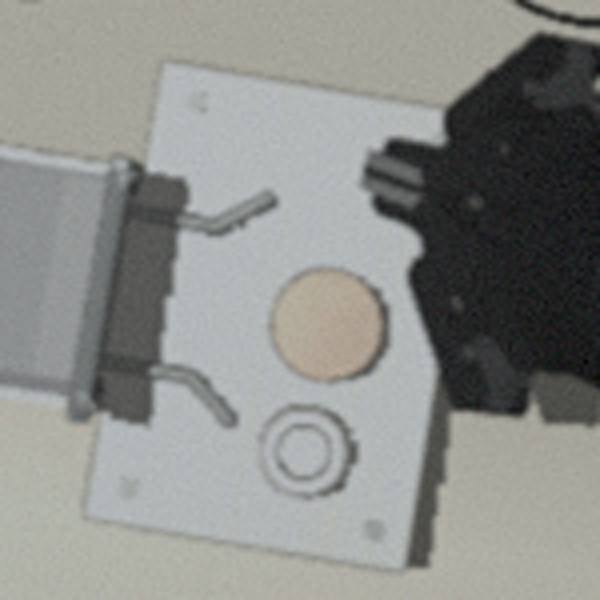

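The box is now at crop (328,324), clear of the finger, with the die undisturbed at (305,451).

```bash
python3 - <<'E'
from h import *
from workcell import r
s=pickle.load(open("top3.pkl","rb"))
for p in [(328,324),(305,451)]: print((case(ray(s,(p[0]+.5)/4-.5+250,(p[1]+.5)/4-.5+240,.069))*1e3).round(1))
E
```

```text
[-81.1   0.7  69. ]
[-80.4  48.   69. ]
```

send_rows(
  deltas=[
    [[0, -0.7, -1.7, -1.1, 0], [0, -1.4, -3.4, -2.2, 0], [0, -2.1, -5.1, -3.2, 0], [0, -3, -5.4, -1.8, 0], [0, -4, -5.6, -0.1, 0], [0, -5, -5.9, 1.6, 0], [0, -5.8, -6.1, 2.9, 0], [0, -6.2, -6.2, 3.5, 0], [0, -6.2, -6.2, 3.5, 0], [0, -6.2, -6.2, 3.5, 0]],
  ],
)

```text
clock: 12.75
eef_pos: [0.492, -0.3061, 0.0614]
tcp_rot: [2.986, -0.531, 1.448]
force: [0.3, 0.0, 0.3]
opening: 0.0002
gripper_force: 0.0
```

```bash
python3 - <<'E'
from h import *
from workcell import r
o=r.get_obs(); show(o)
for c in [(-.11,0.001,.0595),(-.04,0,.0595),(-.02,0,.0595),(.008,0,.0595)]: print(c,delta(o,c))
E
```

```text
12.75 q [ 0.52  0.82  0.51  1.72 -0.91  1.22  1.35] tcp case mm [-122.8    0.    61.4] F [0.3 0.  0.3]
tool axes in case (cols)
 [[ 0.862 -0.055  0.504]
 [ 0.02  -0.989 -0.143]
 [ 0.507  0.134 -0.852]]
(-0.11, 0.001, 0.0595) [ 1.01 -0.19  0.79]
(-0.04, 0, 0.0595) [ 7.05 -0.48  4.34]
(-0.02, 0, 0.0595) [ 8.77 -0.59  5.34]
(0.008, 0, 0.0595) [11.18 -0.75  6.75]
```

send_rows(
  deltas=[
    [[0, 0.5, -0.1, 0.4, 0], [0, 1, -0.18, 0.78, 0], [0, 1.5, -0.2, 1.08, 0], [0, 2.2, -0.25, 1.5, 0], [0, 3, -0.28, 1.97, 0], [0, 3.8, -0.32, 2.43, 0], [0, 4.6, -0.36, 2.9, 0], [0, 5.4, -0.4, 3.37, 0], [0, 6.2, -0.44, 3.84, 0], [0, 7, -0.48, 4.31, 0]],
  ],
)

```text
clock: 14.0
eef_pos: [0.5039, -0.2238, 0.059]
tcp_rot: [2.987, -0.532, 1.448]
force: [-0.1, -0.5, 0.7]
opening: -0.0001
gripper_force: 0.4
```

```bash
python3 - <<'E'
from h import *
from workcell import r
import cv2
s=r.snapshot("top"); pickle.dump(s,open("top4.pkl","wb"))
o=r.get_obs(); show(o)
for c in [(-.02,0,.0595),(.008,0,.0595),(.011,0,.0595)]: print(c,delta(o,c))
cv2.imwrite("pics/t4.png",cv2.resize(s["img"][240:390,180:380],None,fx=4,fy=4,interpolation=cv2.INTER_CUBIC))
E
```

```text
14.05 q [ 0.41  0.76  0.49  1.87 -0.97  1.11  1.34] tcp case mm [-38.    0.3  59.1] F [-1.1  1.6 -0.1]
tool axes in case (cols)
 [[ 0.861 -0.054  0.506]
 [ 0.021 -0.99  -0.142]
 [ 0.508  0.133 -0.851]]
(-0.02, 0, 0.0595) [ 1.56 -0.06  0.88]
(0.008, 0, 0.0595) [ 3.97 -0.22  2.3 ]
(0.011, 0, 0.0595) [ 4.23 -0.23  2.45]
```

View pics/t4.png

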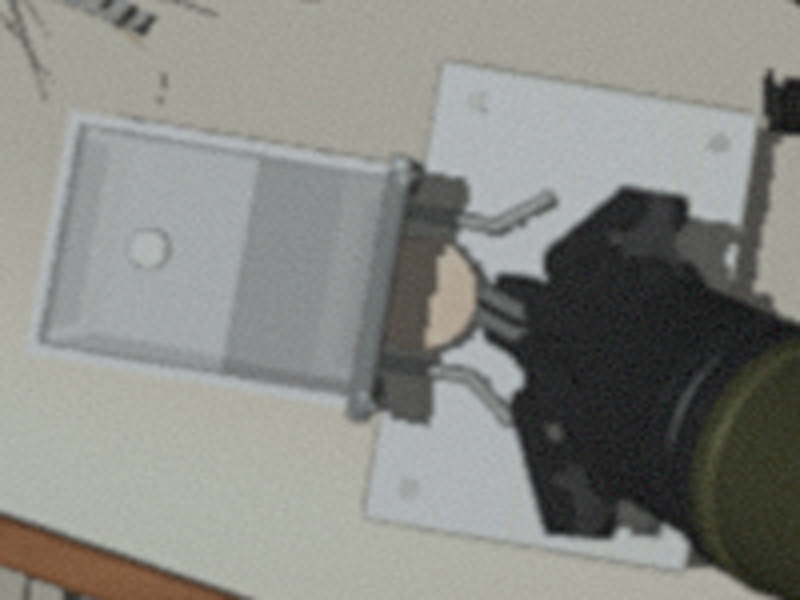

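The box is in the lane at the doorway, with its rear edge at about (480,295) and the finger directly behind it at (500,305). I'll continue under the header.

send_rows(
  deltas=[
    [[0, 0.4, -0.03, 0.23, 0], [0, 0.8, -0.05, 0.47, 0], [0, 1.3, -0.08, 0.76, 0], [0, 1.8, -0.12, 1.05, 0], [0, 2.3, -0.15, 1.34, 0], [0, 2.8, -0.18, 1.64, 0], [0, 3.3, -0.21, 1.93, 0], [0, 3.7, -0.24, 2.16, 0], [0, 4, -0.26, 2.34, 0], [0, 4.2, -0.27, 2.45, 0]],
  ],
)

```text
clock: 15.3
eef_pos: [0.5109, -0.176, 0.0591]
tcp_rot: [2.987, -0.532, 1.448]
force: [-0.6, -2.9, 0.2]
opening: 0.0001
gripper_force: 0.0
```

```bash
python3 - <<'E'
from h import *
from workcell import r
import cv2
s=r.snapshot("top"); pickle.dump(s,open("top5.pkl","wb"))
o=r.get_obs(); show(o); print(o["gripper_force"])
cv2.imwrite("pics/t5.png",cv2.resize(s["img"][240:390,180:380],None,fx=4,fy=4,interpolation=cv2.INTER_CUBIC))
E
```

```text
15.35 q [ 0.34  0.73  0.47  1.94 -1.02  1.05  1.33] tcp case mm [ 8.7  0.3 59.1] F [ 0.  -0.1 -0.1]
tool axes in case (cols)
 [[ 0.862 -0.055  0.504]
 [ 0.02  -0.99  -0.143]
 [ 0.507  0.133 -0.852]]
0.03713543264893815
```

View pics/t5.png

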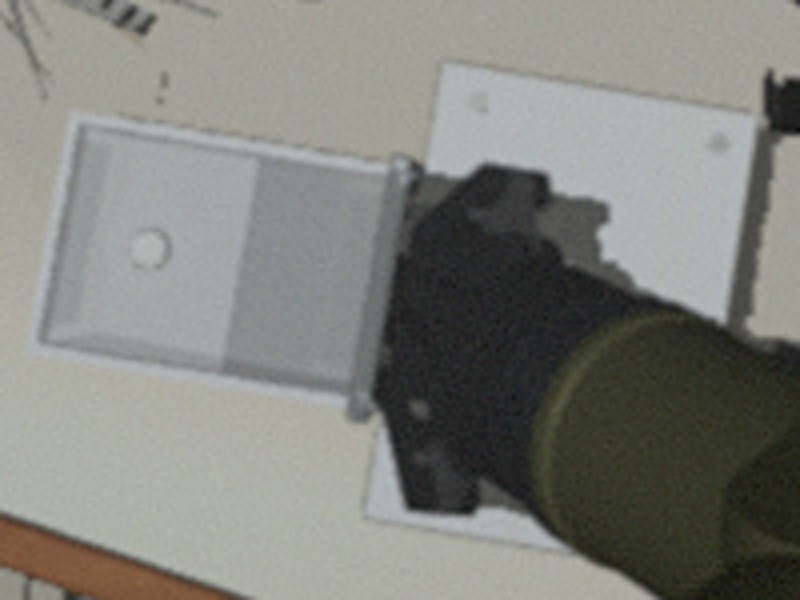

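I've used all ten picture views, so from here I'll check with colour statistics inside the hood.

```bash
cat > chk.py <<'E'
from h import *
from workcell import r
import cv2
a=pickle.load(open("side0.pkl","rb"));t0=pickle.load(open("top0.pkl","rb"))
def chk():
    for n,ref in(("side",a),("top",t0)):
        s=r.snapshot(n); im=s["img"].astype(int); d=cv2.GaussianBlur((im-ref["img"]).astype(np.float32),(5,5),0)
        P=[proj(s,world((x,y,z))) for x in(0.006,.12) for y in(-.045,.045) for z in(.0,.118)]
        m=np.zeros(im.shape[:2],np.uint8); cv2.fillConvexPoly(m,cv2.convexHull(np.array(P).round().astype(np.int32)),1)
        rb=cv2.GaussianBlur((im[...,2]-im[...,0]).astype(np.float32),(5,5),0)-cv2.GaussianBlur((ref["img"][...,2].astype(int)-ref["img"][...,0]).astype(np.float32),(5,5),0)
        print(n,"bbox",cv2.boundingRect(m))
        for nm,q in(("warm",(rb>5)&(m>0)),("diff",(abs(d).max(2)>8)&(m>0))):
            k,l,st,ce=cv2.connectedComponentsWithStats(q.astype(np.uint8))
            print(nm,[(st[i].tolist(),ce[i].round().tolist()) for i in range(1,k) if st[i,4]>25])
    for c in((.09,0,.035),(.035,0,.06)): print(c,[np.round(proj(x,world(c))) for x in(a,t0)])
    show(r.get_obs())
E
python3 -c "from chk import chk;chk()"
```

```text
side bbox (307, 233, 79, 108)
warm [([331, 297, 22, 13, 148], [343.0, 302.0])]
diff [([340, 240, 14, 4, 39], [347.0, 241.0]), ([335, 267, 25, 8, 71], [346.0, 270.0]), ([327, 295, 28, 17, 342], [341.0, 303.0])]
top bbox (185, 266, 97, 78)
warm []
diff [([185, 266, 97, 78, 5671], [233.0, 305.0])]
(0.09, 0, 0.035) [array([341., 305.]), array([221., 301.])]
(0.035, 0, 0.06) [array([351., 275.]), array([255., 307.])]
15.45 q [ 0.34  0.73  0.47  1.94 -1.02  1.05  1.33] tcp case mm [ 8.4  0.3 59.1] F [ 0.5 -0.2  0.1]
tool axes in case (cols)
 [[ 0.862 -0.056  0.504]
 [ 0.02  -0.99  -0.143]
 [ 0.507  0.133 -0.852]]
```

A warm blob in the side view at (343,302) matches the box at the chute bottom, predicted at (341,305). Now I'll withdraw the finger.

send_rows(
  deltas=[
    [[0, -0.5, 0.03, -0.29, 0], [0, -1.2, 0.08, -0.7, 0], [0, -2.1, 0.13, -1.22, 0], [0, -3, 0.19, -1.75, 0], [0, -4, 0.26, -2.34, 0], [0, -5, 0.32, -2.9, 0], [0, -6, 0.39, -3.5, 0], [0, -6, 0.4, -5, 0], [0, -6, 0.4, -8, 0], [0, -6, 0.4, -10, 0]],
  ],
)

```text
clock: 16.7
eef_pos: [0.4867, -0.2773, 0.1161]
tcp_rot: [2.986, -0.531, 1.448]
force: [1.1, 0.2, -0.7]
opening: 0.0006
gripper_force: 0.0
```

```bash
python3 - <<'E'
from chk import *
chk()
s=r.snapshot("top")
import cv2
g=lambda i:cv2.GaussianBlur(i,(3,3),0).astype(int)
for n,c in(("holder",(305,172)),("brush",(235,180)),("flapregion",(285,290))):
    u,v=c; print(n,abs(g(s["img"])-g(t0["img"]))[v-15:v+15,u-20:u+20].max(2).mean())
E
```

```text
side bbox (307, 233, 79, 108)
warm [([330, 297, 10, 9, 54], [336.0, 301.0]), ([340, 297, 13, 13, 104], [347.0, 303.0])]
diff [([329, 296, 25, 15, 260], [342.0, 302.0])]
top bbox (185, 266, 97, 78)
warm []
diff [([185, 266, 97, 78, 5674], [233.0, 305.0])]
(0.09, 0, 0.035) [array([341., 305.]), array([221., 301.])]
(0.035, 0, 0.06) [array([351., 275.]), array([255., 307.])]
16.8 q [ 0.47  0.71  0.54  1.76 -0.87  1.25  1.28] tcp case mm [-96.1   9.1 116.5] F [0.5 0.3 0. ]
tool axes in case (cols)
 [[ 0.863 -0.057  0.502]
 [ 0.02  -0.989 -0.146]
 [ 0.505  0.136 -0.853]]
holder 14.92
brush 14.891666666666667
flapregion 13.614166666666666
```

send_rows(
  deltas=[
    [[0, 0, 0, -1, 0], [0, 0, 0, -2, 0], [0, 0, 0, -3, 0], [0, 0, 0, -4, 0], [0, 0, 0, -4, 0], [0, 0, 0, -4, 0], [0, 0, 0, -4, 0], [0, 0, 0, -4, 0], [0, 0, 0, -4, 0], [0, 0, 0, -4, 0]],
  ],
)

```text
clock: 18.1
eef_pos: [0.4784, -0.2952, 0.1484]
tcp_rot: [2.987, -0.532, 1.448]
force: [0.1, 0.6, -0.2]
opening: 0.0003
gripper_force: 0.0
```

```bash
python3 -c "
from workcell import r
print(r.finish_job())"
```

```text
the job is handed in; nothing more can be done
None
```

I handed in the job at about 18 s. The side camera shows the parts box at the chute bottom, the flap shut and the finger withdrawn; the hand-in call returned no verdict.

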